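# Stage a battery pack and hold the charging box open

## Robot

A 6-joint arm with a two-finger parallel gripper is mounted at the origin on the work surface. World frame = base frame: x ahead of the robot, y to its left, z up, the work surface at z = 0. Lengths are in m, angles in rad, forces in N, time in s.
With the tool pointing down it reaches from about 0.225 to 0.875 m from the base axis. Payload 3.4 kg.
Tool frame: the origin (TCP) lies at the very end of the fingers, on their centre line; the grasp point (between the pads) lies 19 mm behind it; z points along the fingers, y is the line along which they close (so a half turn about z gives the same grasp; the last joint's range is limited). The gripper opens to 85 mm and grips with 20 to 120 N. Pads are 22 mm wide; open, the fingers measure 114 mm over their backs; the gripper's body (76 mm by 85 mm) begins 54 mm behind the grasp point. The pads swing forward as they close: fully open they stand 13 mm farther back than shut.
Start: joints at [1.222, 0.276, 1.505, -0, 1.361, -0.121], TCP at [0.13, 0.56, 0.231] pointing down, gripper open.
Joint ranges: [-2.89, 2.89], [-0.75, 2.08], [0.22, 2.7], [-1.18, 4.32], [0.11, 2.71], [-2.7, 2.7]. Speed limits (rad/s): [2.57, 2.57, 3.14, 3.14, 3.14, 3.14].

## Interface

Orientations are given as a unit quaternion [w, x, y, z].
In Python, from rig import manip gives the robot as it stands. The module is installed in compiled form; this text tells all that it offers.
- The arm moves only by the tool play_rows, never from a script. Its argument "motion" is a list of rows, each a list of 5 numbers: the shift along the tool's x, y, z in units of 40 mm (1.0 is 40 mm), then the turn about the tool's z in units of 10 degrees (1.0 is 10 degrees), then the finger opening in mm, from 0 to 85.4. A call has 1 to 5 rows; each row is the pose to reach, as a shift and turn from the pose commanded when the call began, along the tool's axes at that moment; what a row does not reach only later rows make up. A row lasts 1/8 s, in which the tool goes at most 62.5 mm and 10.7 degrees, less where a joint would pass 70% of its speed; a pose out of reach is approached as far as the arm can. A call with a gripper value outside its range is refused whole. The fingers move at their own pace and stop on an object; "newtons" is the grip in N (left out, the last holds). Time passes only in rows, so rows that repeat a pose let the fingers close. It gives the time, the measured TCP pose, the force, the opening and the grip force at its end, in the units of the state.
- manip.get_state(): the state, without advancing time (a new reading comes with each control period).
- manip.get_image(name): name is "side" or "top" or "wrist"; returns a dict with "img" (384x512x3 uint8, red, green, blue), "range_z" (384x512 float32, m along the optical axis (not along the pixel's ray), 0 where there is no reading), "fx", "fy", "cx", "cy" (pixels), "D" ([k1, k2, p1, p2, k3] as OpenCV has them; the pictures are not rectified), "R" (3x3) and "t" (3): a world point X has camera coordinates R X + t. Camera axes: x right, y down, z forward; pixel columns grow to the right and rows downward; lengths in m; the calibration is good to about 2 mm. A picture is of the moment at which its call begins.
- manip.sign_off(): hands the job in; it is judged then, once.
The state is a dict: "clock": time; "qpos": joint angles; "qd": joint speeds; "effort": joint torques, N m; "position": TCP position; "ee_rot": TCP orientation; "contact_force": force on the tool from outside, world axes, zero at the start; "moment": the same for the moment, N m; "width": finger opening in m; "gripper_force": force on a finger pad.
Only numpy, scipy, OpenCV 4.12 (cv2) and the standard library are available. Lean on these libraries where they do the work, as an engineer would, in place of code of your own. Each camera call takes 0.05 s, during which the arm holds its last target. There are 200 camera calls.

## Task

We are about to change over the battery packs in the grey charging box: first lay the blue pack on the narrow sloped rest beside the box, lengthwise along the slope and centred, its low end down against the lip, and let go of it. Then, with the orange catch still as you found it, tug gently at the lid, which has a dark bar handle, to feel whether it is caught (never force it); if it is, slide the catch back towards the hinge to free it. Raise the lid to about 60 degrees and finish still holding it up there, leaving everything else on the bench undisturbed.

Things in the scene. Friction and masses are not known exactly. Their poses are not given: they have to be found in the camera images.
- pack_blue: the loose blue battery pack with a pale paper band, a block 130 (its x) x 46 (y) x 42 mm (z), about 0.3 to 0.55 kg; origin at the centre of its underside, z up; it starts lying flat on the bench
- ramp: sloped plate of the fixed pack rest, black rubber on aluminium, 150 x 40 mm, no side walls. Origin: centre of its upper face, 85 mm above the bench; x runs up the slope (20 degrees), y across, z square out of the face. A lip 14 mm high stands across the low end, its face at x = -70 mm; a pack against it has its centre at x = -5 mm. Foot plate 130 x 90 mm. A pack laid on it does not slide
- box: the fixed grey steel charging box, 220 (x) x 270 (y) x 110 mm high; origin at the centre of its underside, x towards the hinge side, away from the robot. Hidden under its front rim sits an adjustable keeper plate (keeper_plate): depending on its setting the catch's tongue bites under it or misses it, which cannot be seen
- lid: the white lid, 224 (x) x 276 (y) x 3 mm; origin in the middle of the hinge line, at the box's far upper edge, 110 mm above the bench; its top face lies at z = 3 mm. Shut, its axes are those of the box, the lid reaching to x = -224 mm, towards the robot. About 0.5 to 0.7 kg with fittings; no stay: let go, it falls shut
- lid_angle (a joint): opening of the lid in rad, 0 shut, stop at 1.4; it turns about the lid's y, its near edge rising. If it is caught it moves only about 0.01 rad
- lid_handle (a point): middle of the lid's dark bow handle: a round bar 12 mm thick and 100 mm between the legs' centres, along the lid's y, its centre 42 mm above the lid's top face; in the lid's frame at (-190, 55, 45) mm. Can be pinched from above, fingers either side along x
- catch_thumb (a point): middle of the top of the orange thumb piece of the slide catch in the lid: 14 (x) x 30 (y) mm, top 18.5 mm above the lid's top face; in the lid's frame at (-195 + slide, -65, 21.5) mm. A steel tongue under the lid (catch_tongue) moves with it
- catch_slide (a joint): travel of the catch in m, towards the hinge (the lid's +x): 0 fully thrown, 0.018 fully drawn back; starts between 0 and 0.005; needs about 3 N and stays where it is left. Drawn back 0.011 or more, it clears the keeper wherever that is set
- pack_grey: a second pack like the blue one, but grey, lying on the bench; leave alone
- driver: screwdriver with a red handle, 170 mm long; leave alone
- tape: black roll of tape, 90 mm across, 19 mm high; leave alone
- flux: white bottle, 44 mm across, 120 mm high; leave alone
- dish: steel dish, 84 mm across, 28 mm high; leave alone
- motor: small dark electric motor, 33 mm across, 42 mm high with its shaft; leave alone
- mug: white mug, 76 mm across, 90 mm high; leave alone

How it is judged:
By the outcome, as a careful person would: the job done as asked, in the order asked, and still so for the second after the job is handed in, while the arm keeps its last pose, push and grip.
It also fails if it takes over 64 s, if anything falls off the work surface, if the arm or the gripper's body presses on something with over 40 N, if the wrist force passes 120 N, or if a joint passes its speed limit or range.

## Working session

There is one attempt and no reset: what is moved stays moved. The work goes in short steps, Python scripts to look and compute and a tool call to move; the robot and the scene stay as the last step left them, time stands still between calls to the robot, and variables do not carry over. Pictures are saved under pics/ and viewed, at most 10 in all, crops included, and the job is handed in when it is done.

Besides the shell and the picture viewer there is one more tool, called after "Call:" as name(argument=value, ...) on one line, values as JSON. play_rows: Moves the arm, as the interface text tells. Its arguments: {"type":"object","properties":{"motion":{"type":"array","items":{"type":"array","items":{"type":"number"}}},"newtons":{"type":"number"}},"required":["motion"]}

```bash
mkdir -p pics; cat > h.py <<'E'
import numpy as np, cv2
from rig import manip
def save(name,fn):
    d=manip.get_image(name); cv2.imwrite('pics/'+fn+'.png',d['img'][:,:,::-1]); np.savez('pics/'+fn,**{k:np.array(v) for k,v in d.items()}); return d
def load(fn): return np.load('pics/'+fn+'.npz')
def ray(d,u,v):
    K=np.array([[d['fx'],0,d['cx']],[0,d['fy'],d['cy']],[0,0,1.]])
    p=cv2.undistortPoints(np.array([[[u,v]]],float),K,np.array(d['D'],float))[0,0]
    return np.array([p[0],p[1],1.])
def pz(d,u,v,z):   # intersect with plane z
    r=d['R'].T@ray(d,u,v); c=-d['R'].T@d['t']; return c+r*(z-c[2])/r[2]
def pd(d,u,v,w=1):
    a=d['range_z'][int(v)-w:int(v)+w+1,int(u)-w:int(u)+w+1]; a=a[a>0]
    return d['R'].T@(ray(d,u,v)*np.median(a)-d['t'])
E
python3 - <<'E'
from h import *
np.set_printoptions(precision=3,suppress=True)
for n in('top','side'):
    d=save(n,n+'0'); print(n,-d['R'].T@d['t'],d['R'][2])
s=manip.get_state();print(s)
E
ls pics
```

```text
top [ 0.441 -0.063  1.104] [ 0.139 -0.003 -0.99 ]
side [0.434 0.765 1.041] [ 0.091 -0.663 -0.743]
{'clock': 0.1, 'qpos': array([ 1.222,  0.277,  1.506, -0.   ,  1.361, -0.121]), 'qd': array([-0.001, -0.001, -0.002,  0.   , -0.001, -0.001]), 'effort': array([  0.001, -41.77 , -24.64 ,  -0.   ,   0.006,  -0.   ]), 'position': array([0.13 , 0.56 , 0.231]), 'ee_rot': array([-0.   ,  0.114,  0.994, -0.001]), 'contact_force': array([-0.124,  0.673,  0.696]), 'moment': array([-0.006,  0.048, -0.003]), 'gripper_force': 0.0, 'width': 0.08509553029825288}
side0.npz
side0.png
top0.npz
top0.png
```

View pics/top0.png

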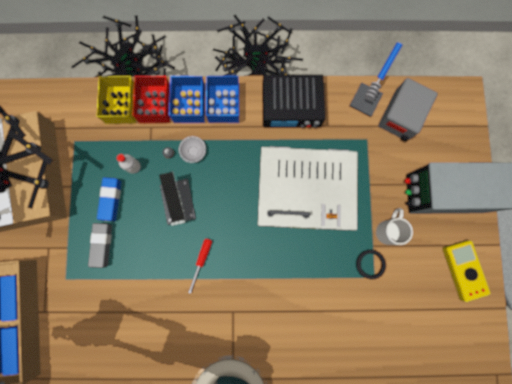

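View pics/side0.png

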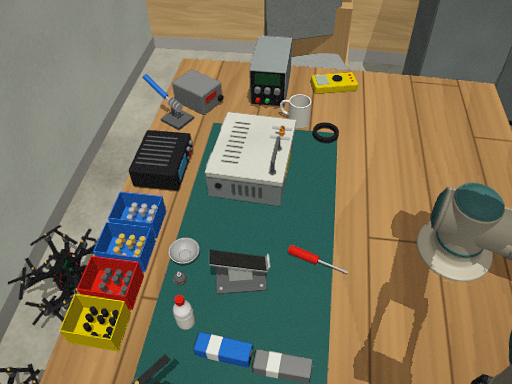

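The top view shows the blue pack at about (108,200) and the grey one at (100,245). The ramp is at (173,198), the lid at (308,188), with its handle at (290,213) and the catch at (332,214). Next I'll enlarge these.

```bash
python3 - <<'E'
from h import *
im=cv2.imread('pics/top0.png')
a=cv2.resize(im[145:275,80:210],None,fx=4.5,fy=4.5,interpolation=cv2.INTER_CUBIC)[:585,:400+185]
a=cv2.resize(im[165:275,80:210],(780,660),interpolation=cv2.INTER_CUBIC)[:600]
cv2.imwrite('pics/c1.png',a)
b=cv2.resize(im[140:240,250:380],(780,600),interpolation=cv2.INTER_CUBIC)
cv2.imwrite('pics/c2.png',b)
E
```

```text
(no output)
```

View pics/c1.png

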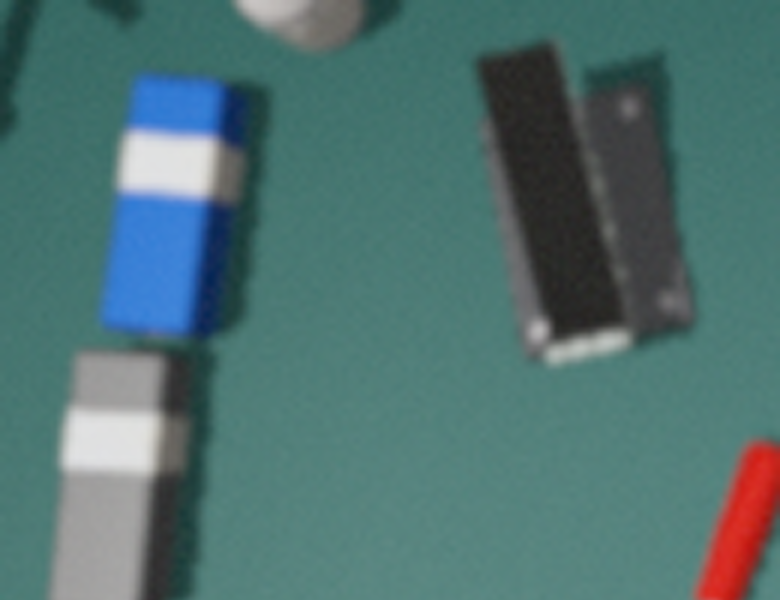

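View pics/c2.png

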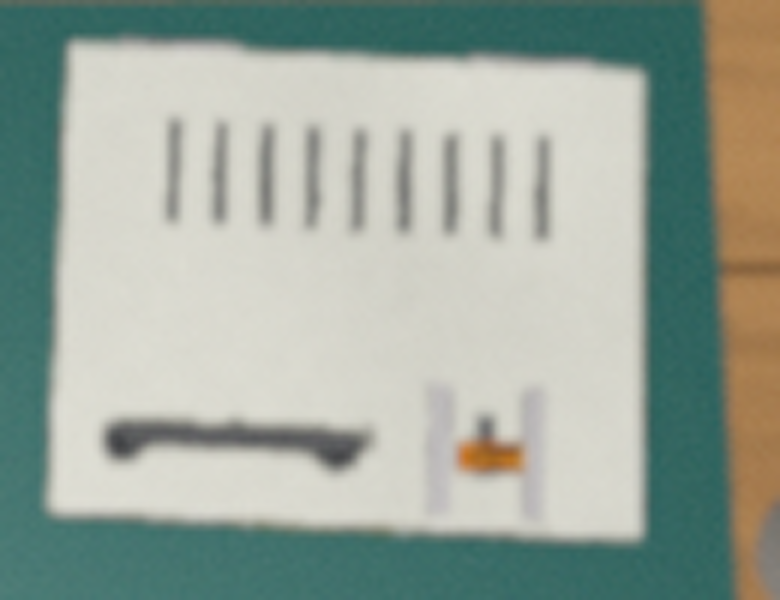

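Crop 1 (scale 6, offset 80,165) puts the blue top corners at (135,76), (222,80), (195,333) and (104,327). The ramp face runs from (478,60)/(555,42) down to the white lip at about (590,340), which is nearest the robot. Crop 2 (offset 250,140) puts the lid corners at (68,40), (647,68), (645,540) and (47,515), the handle bar at about (240,435), and the thumb piece at about (491,457).

```bash
cat > m.py <<'E'
from h import *
np.set_printoptions(precision=4,suppress=True)
d=load('top0')
def P(pts,off,z): return np.array([pz(d,(u+.5)/6-.5+off[0],(v+.5)/6-.5+off[1],z) for u,v in pts])
o1=(80,165);o2=(250,140)
b=P([(135,76),(222,80),(195,333),(104,327)],o1,.042); print('blue',b,b.mean(0),np.linalg.norm(np.diff(b,axis=0),axis=1))
print('blue axis deg',np.degrees(np.arctan2(*((b[0]+b[1]-b[2]-b[3])[[1,0]]))))
g=P([(75,352),(165,355)],o1,.042);print('grey end',g)
l=P([(68,40),(647,68),(645,540),(47,515)],o2,.113); print('lid',l,l.mean(0),np.linalg.norm(np.diff(l,axis=0),axis=1))
print('lid axis', [np.degrees(np.arctan2(v[1],v[0])) for v in (l[0]-l[3],l[1]-l[2])], [np.degrees(np.arctan2(-v[0],v[1])) for v in (l[0]-l[1],l[3]-l[2])])
print('handle',P([(240,433)],o2,.155),'thumb',P([(491,457)],o2,.1315))
# depth based
R=d['R'];t=d['t'];K=np.array([[d['fx'],0,d['cx']],[0,d['fy'],d['cy']],[0,0,1]])
def cloud(d,hi=None):
    H,W=d['range_z'].shape;u,v=np.meshgrid(np.arange(W),np.arange(H))
    K=np.array([[d['fx'],0,d['cx']],[0,d['fy'],d['cy']],[0,0,1]])
    p=cv2.undistortPoints(np.stack([u,v],-1).reshape(-1,1,2).astype(float),K,d['D'].astype(float))[:,0]
    z=d['range_z'].reshape(-1,1); return ((np.c_[p,np.ones(len(p))]*z-d['t'])@d['R']).reshape(H,W,3)
for n in('top0','side0'):
    dd=load(n);C=cloud(dd);rgb=dd['img'].astype(int);ok=dd['range_z']>0
    m=ok&(C[...,2]>.037)&(C[...,2]<.047)&(rgb[...,2]>rgb[...,0]+60)&(C[...,0]<.56)&(abs(C[...,1]-.28)<.15)
    q=C[m]; r=cv2.minAreaRect(q[:,:2].astype(np.float32)*1000); print(n,'bluetop',len(q),r,np.median(q[:,2]))
    m=ok&(rgb.max(-1)<75)&(C[...,2]>.05)&(C[...,2]<.13)&(abs(C[...,1]-.10)<.12)&(abs(C[...,0]-.44)<.12)
    q=C[m]; 
    A=np.c_[q[:,:2],np.ones(len(q))];s=np.linalg.lstsq(A,q[:,2],rcond=None)[0]
    print('ramp',len(q),'slope',np.degrees(np.arctan(np.hypot(*s[:2]))),'az',np.degrees(np.arctan2(s[1],s[0])),cv2.minAreaRect(q[:,:2].astype(np.float32)*1000),q.mean(0),q[:,2].min(),q[:,2].max())
    m=ok&(C[...,2]>.105)&(C[...,2]<.12)&(rgb.min(-1)>150)&(abs(C[...,0]-.46)<.2)&(abs(C[...,1]+.25)<.25)
    q=C[m];print('lid',len(q),cv2.minAreaRect(q[:,:2].astype(np.float32)*1000),np.median(q[:,2]))
    m=ok&(C[...,2]>.12)&(C[...,2]<.14)&(rgb[...,0]>rgb[...,2]+80)&(abs(C[...,0]-.46)<.2)&(abs(C[...,1]+.25)<.25);q=C[m];print('thumb',len(q),q.mean(0),np.median(q[:,2]),q[:,:2].min(0),q[:,:2].max(0))
    m=ok&(C[...,2]>.14)&(C[...,2]<.17)&(abs(C[...,0]-.46)<.2)&(abs(C[...,1]+.2)<.15);q=C[m];print('bar',len(q),cv2.minAreaRect(q[:,:2].astype(np.float32)*1000),q[:,2].max())
# ramp corners by plane: high end z=.085+.075 sin20, low lip base -.070
zh=.085+.075*np.sin(np.radians(20))
r=P([(478,60),(555,42)],o1,zh); zl=.085-.07*np.sin(np.radians(20)) +.014*np.cos(np.radians(20))
r2=P([(547,350),(632,328)],o1,zl); print('ramp corners',r,r2,np.linalg.norm(r[1]-r[0]),np.linalg.norm(r2[1]-r2[0]),(r.mean(0)-r2.mean(0)))
v=r.mean(0)-r2.mean(0);print(np.degrees(np.arctan2(v[1],v[0])),np.hypot(*v[:2]))
E
python3 m.py
```

```text
blue [[0.6509 0.3872 0.042 ]
 [0.6485 0.3424 0.042 ]
 [0.5194 0.3503 0.042 ]
 [0.5227 0.3965 0.042 ]] [0.5854 0.3691 0.042 ] [0.0449 0.1293 0.0463]
blue axis deg -3.810131957918856
grey end [[0.5103 0.4105 0.042 ]
 [0.5085 0.3649 0.042 ]]
lid [[ 0.7242 -0.0979  0.113 ]
 [ 0.7087 -0.3766  0.113 ]
 [ 0.4824 -0.3642  0.113 ]
 [ 0.4964 -0.0854  0.113 ]] [ 0.6029 -0.231   0.113 ] [0.2791 0.2266 0.2792]
lid axis [np.float64(-3.147564163479588), np.float64(-3.1171712194153125)] [np.float64(-3.1959273148723177), np.float64(-2.8766928158249803)]
handle [[ 0.5301 -0.1714  0.155 ]] thumb [[ 0.5203 -0.2894  0.1315]]
top0 bluetop 191 ((539.9609985351562, 373.5121154785156), (46.07586669921875, 39.36174774169922), 88.05089569091797) 0.042371665083984225
ramp 209 slope 20.136232012247007 az 12.505589853601661 ((540.9044189453125, 152.6665802001953), (46.83060836791992, 39.846405029296875), 11.8222017288208) [0.5399 0.1528 0.0702] 0.05812374106418462 0.07939645260198153
lid 5338 ((578.8685913085938, -228.98670959472656), (275.7593994140625, 174.90586853027344), 86.8299789428711) 0.11361704149583152

[... 441 characters left out ...]
07275390625), (52.056819915771484, 40.72886276245117), 13.932194709777832) [0.537  0.1557 0.0697] 0.05616514357958269 0.08189096997147505
lid 3144 ((577.2772216796875, -228.5836639404297), (283.4229431152344, 176.81369018554688), 86.82837677001953) 0.11165200550931406
thumb 36 [ 0.5184 -0.2841  0.1277] 0.12829162824657073 [ 0.512 -0.303] [ 0.5258 -0.2708]
bar 135 ((526.0623168945312, -168.39230346679688), (114.51829528808594, 12.53950309753418), 87.24990844726562) 0.16376298834645592
ramp corners [[0.6437 0.1938 0.1107]
 [0.6522 0.1572 0.1107]] [[0.5077 0.1657 0.0742]
 [0.5181 0.1246 0.0742]] 0.037560457178559575 0.0423852091982231 [0.1351 0.0304 0.0364]
12.663392345152001 0.1384456874088469
```

```bash
sed -i 's/C\[...,0\]<.56)&(abs(C\[...,1\]-.28)<.15/C[...,0]<.7)\&(abs(C[...,1]-.36)<.1/; s/abs(C\[...,1\]-.10)<.12)&(abs(C\[...,0\]-.44)<.12/abs(C[...,1]-.16)<.09)\&(abs(C[...,0]-.58)<.12/; s/abs(C\[...,0\]-.46)<.2/abs(C[...,0]-.6)<.2/g' m.py
cat >> m.py <<'E'
print('---')
a=np.radians(12.3);e=np.array([np.cos(a),np.sin(a)]);f=np.array([-e[1],e[0]])
for n in('top0','side0'):
    dd=load(n);C=cloud(dd);rgb=dd['img'].astype(int);ok=dd['range_z']>0
    # ramp points on plane near z=.085 -> along-coordinate of z=.085 crossing
    m=ok&(rgb.max(-1)<75)&(C[...,2]>.062)&(C[...,2]<.109)&(abs(C[...,1]-.16)<.09)&(abs(C[...,0]-.58)<.12);q=C[m]
    s=q[:,:2]@e;w=q[:,:2]@f;k=np.polyfit(s,q[:,2],1);s0=(.085-k[1])/k[0]
    wl=np.percentile(w,[1,99]);print('slope',np.degrees(np.arctan(k[0])),'centre by z', s0*e+wl.mean()*f,'w',wl,'s0',s0,'s range',s.min(),s.max(),(s.min()+s.max())/2)
E
python3 m.py | sed -n '13,40p'
```

```text
handle [[ 0.5301 -0.1714  0.155 ]] thumb [[ 0.5203 -0.2894  0.1315]]
top0 bluetop 465 ((586.4417724609375, 368.2694091796875), (46.10087203979492, 131.8834686279297), 84.68115234375) 0.04260737524911533
ramp 646 slope 20.12983325307919 az 13.088216242043499 ((583.453125, 162.08956909179688), (134.2677001953125, 40.058815002441406), 12.932296752929688) [0.5839 0.1625 0.0868] 0.05812374106418462 0.11427538427951348
lid 7092 ((605.319091796875, -230.50991821289062), (275.8397521972656, 227.59938049316406), 86.76612091064453) 0.1136109522258624
thumb 35 [ 0.5203 -0.2883  0.133 ] 0.13287066666988104 [ 0.5164 -0.3023] [ 0.5254 -0.2768]
bar 182 ((528.8091430664062, -170.8583221435547), (110.23373413085938, 11.909405708312988), 86.69463348388672) 0.16504935437614887
side0 bluetop 836 ((582.8284301757812, 371.4151916503906), (46.83103942871094, 129.71983337402344), 84.89012145996094) 0.04122311505741412
ramp 784 slope 19.871328903000073 az 10.79046106636907 ((579.3591918945312, 162.20965576171875), (135.87295532226562, 43.73265838623047), 11.898985862731934) [0.5814 0.1644 0.086 ] 0.056165143
[... 208 characters left out ...]
657073 [ 0.512 -0.303] [ 0.5258 -0.2708]
bar 135 ((526.0623168945312, -168.39230346679688), (114.51829528808594, 12.53950309753418), 87.24990844726562) 0.16376298834645592
ramp corners [[0.6437 0.1938 0.1107]
 [0.6522 0.1572 0.1107]] [[0.5077 0.1657 0.0742]
 [0.5181 0.1246 0.0742]] 0.037560457178559575 0.0423852091982231 [0.1351 0.0304 0.0364]
12.663392345152001 0.1384456874088469
---
slope 19.88790501514957 centre by z [0.5792 0.1612] w [0.0148 0.0534] s0 0.6002365176491117 s range 0.5375341349627133 0.6718674460306662 0.6047007904966897
slope 19.607506017029493 centre by z [0.5788 0.1627] w [0.0156 0.0558] s0 0.60016673709554 s range 0.5343726879940414 0.6686722246206589 0.6015224563073501
```

```bash
cat > go.py <<'E'
import sys,numpy as np
from rig import manip
from scipy.spatial.transform import Rotation as Ro
x,y,z,az=map(float,sys.argv[1:5])
s=manip.get_state();w,a,b,c=s['ee_rot'];M=Ro.from_quat([a,b,c,w]).as_matrix()
cur=np.degrees(np.arctan2(M[1,1],M[0,1]));t=-((az-cur+180)%360-180)
print('clock %.2f'%s['clock'],'pos',s['position'].round(4),'az %.1f'%cur,'F',np.round(s['contact_force'],1),'w %.4f'%s['width'],'q',s['qpos'].round(2))
print('shift units',((M.T@(np.array([x,y,z])-s['position']))/.04).round(3),'turn',round(t/10,3))
E
python3 go.py .585 .3695 .15 85.3;python3 go.py .585 .3695 .008 85.3
```

```text
clock 0.10 pos [0.1297 0.5597 0.2305] az 76.9 F [-0.1  0.7  0.7] w 0.0851 q [ 1.22  0.28  1.51 -0.    1.36 -0.12]
shift units [-12.162  -2.059   2.014] turn -0.835
clock 0.10 pos [0.1297 0.5597 0.2305] az 76.9 F [-0.1  0.7  0.7] w 0.0851 q [ 1.22  0.28  1.51 -0.    1.36 -0.12]
shift units [-12.163  -2.053   5.564] turn -0.835
```

Call:
play_rows(motion=[[-1.4,-0.2,0,-0.4,85],[-2.8,-0.4,0,-0.84,85],[-4.2,-0.7,0.3,-0.84,85],[-5.6,-0.9,0.6,-0.84,85],[-7.0,-1.1,0.9,-0.84,85]], newtons=30)

```text
clock: 0.72
position: [0.3941, 0.4531, 0.1946]
ee_rot: [-0.0, 0.041, 0.999, -0.0]
contact_force: [-0.2, 0.2, 1.1]
width: 0.0851
gripper_force: 0.0
```

```bash
python3 go.py .585 .3695 .10 85.3
```

```text
clock 0.72 pos [0.3941 0.4531 0.1946] az 85.3 F [-0.2  0.2  1.1] w 0.0851 q [ 0.74  0.34  1.51  0.    1.3  -0.75]
shift units [-4.929 -1.696  2.363] turn 0.005
```

Call:
play_rows(motion=[[-1.3,-0.45,0.6,0,85],[-2.6,-0.9,1.2,0,85],[-3.9,-1.35,1.8,0,85],[-4.93,-1.7,2.3,0,85],[-4.93,-1.7,2.3,0,85]])

```text
clock: 1.35
position: [0.5855, 0.3677, 0.1]
ee_rot: [-0.002, 0.043, 0.999, -0.001]
contact_force: [-0.6, -0.5, 0.1]
width: 0.0847
gripper_force: 0.0
```

```bash
python3 - <<'E'
from h import *
save('wrist','w1')
E
python3 go.py .585 .3695 .008 85.3
```

```text
clock 1.40 pos [0.584  0.369  0.1013] az 85.2 F [-0.4 -0.2  0.4] w 0.0852 q [ 0.46  0.53  1.42  0.    1.19 -1.02]
shift units [-0.032  0.018  2.333] turn -0.009
```

View pics/w1.png

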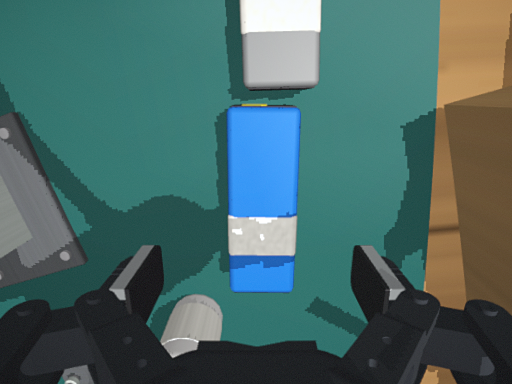

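The wrist view shows the blue pack centred between the open fingers: its columns run 228–299, and the finger midpoint is about 257. The flux bottle is at lower left (195,325), so I'll check its clearance from the cloud.

```bash
cat > cl.py <<'E'
from h import *
def cloud(d):
    H,W=d['range_z'].shape;u,v=np.meshgrid(np.arange(W),np.arange(H))
    K=np.array([[d['fx'],0,d['cx']],[0,d['fy'],d['cy']],[0,0,1]])
    p=cv2.undistortPoints(np.stack([u,v],-1).reshape(-1,1,2).astype(float),K,np.array(d['D'],float))[:,0]
    z=d['range_z'].reshape(-1,1); return ((np.c_[p,np.ones(len(p))]*z-d['t'])@d['R']).reshape(H,W,3)
E
python3 - <<'E'
from cl import *
C=np.concatenate([cloud(load(n)).reshape(-1,3) for n in('top0','side0')])
q=C[(C[:,2]>.05)&(C[:,2]<.14)&(C[:,0]>.6)&(C[:,0]<.8)&(C[:,1]>.24)&(C[:,1]<.42)]
print(len(q),q.min(0),q.max(0),np.median(q,0))
E
```

```text
595 [0.66874136 0.28328771 0.05005928] [0.71093092 0.32930996 0.12632426] [0.68615052 0.30925663 0.08251027]
```

Call:
play_rows(motion=[[-0.03,0.01,0.6,0,85],[-0.03,0.01,1.2,0,85]])

```text
clock: 1.65
position: [0.5841, 0.3718, 0.056]
ee_rot: [0.0, 0.04, 0.999, 0.001]
contact_force: [0.5, -0.2, 0.7]
width: 0.0851
gripper_force: 0.0
```

Call:
play_rows(motion=[[0,0,0.6,0,85],[0,0,1.15,0,85],[0,0,1.15,0,60],[0,0,1.15,0,40],[0,0,1.15,0,40]], newtons=30)

```text
clock: 2.28
position: [0.5854, 0.3714, 0.0111]
ee_rot: [0.001, 0.04, 0.999, 0.001]
contact_force: [-1.6, -0.4, 2.4]
width: 0.0455
gripper_force: 33.7
```

Call:
play_rows(motion=[[0,0,0,0,40],[0,0,0,0,40]])

```text
clock: 2.52
position: [0.5854, 0.3713, 0.0111]
ee_rot: [0.001, 0.041, 0.999, 0.001]
contact_force: [-2.3, 1.4, 6.7]
width: 0.0453
gripper_force: 34.0
```

```bash
python3 go.py .5745 .162 .15 102.4
```

```text
clock 2.52 pos [0.5854 0.3713 0.0111] az 85.4 F [-2.3  1.4  6.7] w 0.0453 q [ 0.46  0.62  1.51  0.    1.01 -1.03]
shift units [-0.158 -5.233 -3.482] turn -1.704
```

Call:
play_rows(motion=[[0,0,-1,0,40],[0,0,-2.2,0,40],[0,0,-3.5,0,40],[0,-1,-4.2,-0.6,40],[0,-2.2,-4.2,-1.2,40]])

```text
clock: 3.15
position: [0.5792, 0.2831, 0.1797]
ee_rot: [0.003, -0.067, 0.998, 0.001]
contact_force: [0.7, -1.4, -5.5]
width: 0.0454
gripper_force: 33.2
```

```bash
python3 go.py .5785 .1628 .16 102.4
```

```text
clock 3.15 pos [0.5792 0.2831 0.1797] az 97.6 F [ 0.7 -1.4 -5.5] w 0.0454 q [ 0.35  0.41  1.43 -0.    1.29 -1.36]
shift units [ 0.419 -2.978  0.487] turn -0.476
```

Call:
play_rows(motion=[[0.2,-1,0,-0.48,40],[0.42,-2,0,-0.48,40],[0.42,-2.9,0,-0.48,40],[0.42,-2.9,0.3,-0.48,40],[0.42,-2.9,0.3,-0.48,40]])

```text
clock: 3.78
position: [0.5745, 0.1656, 0.1634]
ee_rot: [-0.002, -0.105, 0.994, 0.0]
contact_force: [-0.3, 0.4, -5.1]
width: 0.0455
gripper_force: 33.1
```

```bash
python3 go.py .5785 .1628 .125 102.4; python3 - <<'E'
from cl import *
d=save('top','t2'); s=save('side','s2')
a=d['img'][150:250,120:250][:,:,::-1]; b=s['img'][200:310,160:300][:,:,::-1]
cv2.imwrite('pics/c3.png',np.hstack([cv2.resize(a,(400,308)),cv2.resize(b,(392,308))]))
for n,dd in(('t',d),('s',s)):
    C=cloud(dd);g=dd['img'].astype(int)
    m=(dd['range_z']>0)&(g[...,2]>g[...,0]+60)&(C[...,2]>.12)&(C[...,0]<.75)&(abs(C[...,1]-.16)<.1);q=C[m]
    print(n,len(q),cv2.minAreaRect(q[:,:2].astype(np.float32)*1000),q.max(0))
E
```

```text
clock 3.77 pos [0.5745 0.1656 0.1634] az 102.1 F [-0.3  0.4 -5.1] w 0.0455 q [ 0.16  0.36  1.56  0.    1.23 -1.62]
shift units [-0.087 -0.09   0.959] turn -0.03
t 512 ((575.3248901367188, 156.31024169921875), (134.81198120117188, 50.89366149902344), 0.5798707008361816) [0.64262989 0.18144298 0.33877747]
s 870 ((571.7184448242188, 169.6827850341797), (129.91807556152344, 54.49630355834961), 11.537266731262207) [0.638554   0.20085523 0.23571322]
```

View pics/c3.png

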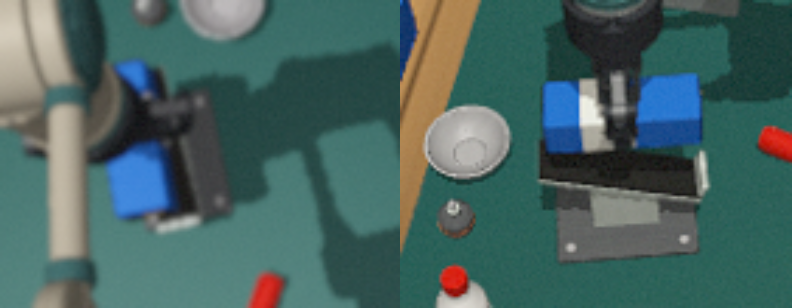

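The pack is held level over the ramp, with the lip at the right end in the side crop at about (702,175). Now I'll lower it to just above first contact.

Call:
play_rows(motion=[[-0.09,-0.09,0.4,-0.03,40],[-0.09,-0.09,0.8,-0.03,40],[-0.09,-0.09,0.95,-0.03,40],[-0.09,-0.09,0.95,-0.03,40]], newtons=22)

```text
clock: 4.38
position: [0.5797, 0.163, 0.1262]
ee_rot: [-0.001, -0.109, 0.994, 0.0]
contact_force: [-0.1, 0.1, -5.0]
width: 0.0454
gripper_force: 33.1
```

```bash
python3 go.py .5775 .1626 .118 102.4
```

```text
clock 4.38 pos [0.5797 0.163  0.1262] az 102.5 F [-0.1  0.1 -5. ] w 0.0454 q [ 0.16  0.39  1.6   0.    1.15 -1.63]
shift units [0.055 0.002 0.206] turn 0.006
```

Call:
play_rows(motion=[[0.02,0,0.1,0,40],[0.03,0,0.2,0,40],[0.05,0,0.28,0,40]], newtons=22)

```text
clock: 4.75
position: [0.5785, 0.1622, 0.117]
ee_rot: [0.001, -0.108, 0.994, -0.0]
contact_force: [-3.4, -1.4, 2.4]
width: 0.0456
gripper_force: 33.2
```

Call:
play_rows(motion=[[0.03,0,0.07,0,40],[0.05,0,0.14,0,40],[0.05,0,0.14,0,40]])

```text
clock: 5.12
position: [0.576, 0.1617, 0.1105]
ee_rot: [-0.0, -0.108, 0.994, -0.0]
contact_force: [-2.8, -3.9, 2.2]
width: 0.0454
gripper_force: 33.3
```

Call:
play_rows(motion=[[0.03,0,0.07,0,40],[0.06,0,0.14,0,40],[0.08,0,0.2,0,40],[0.08,0,0.2,0,40]])

```text
clock: 5.62
position: [0.5736, 0.1615, 0.1022]
ee_rot: [0.0, -0.108, 0.994, 0.0]
contact_force: [-0.4, -2.1, -0.5]
width: 0.0452
gripper_force: 33.6
```

Call:
play_rows(motion=[[0.02,0,0.05,0,40],[0.04,0,0.1,0,40],[0.05,0,0.13,0,40],[0.05,0,0.13,0,40]])

```text
clock: 6.12
position: [0.5714, 0.1615, 0.0973]
ee_rot: [0.0, -0.108, 0.994, 0.0]
contact_force: [1.5, 0.4, -0.2]
width: 0.0455
gripper_force: 33.9
```

```bash
cat > pk.py <<'E'
from cl import *
import sys
np.set_printoptions(precision=4,suppress=True)
fn=sys.argv[1]
d=save('top',fn+'t'); s=save('side',fn+'s')
a=d['img'][150:250,120:250][:,:,::-1]; b=s['img'][200:310,160:300][:,:,::-1]
cv2.imwrite('pics/%s.png'%fn,np.hstack([cv2.resize(a,(400,308)),cv2.resize(b,(392,308))]))
al=np.radians(12.4);e=np.array([np.cos(al),np.sin(al)]);f=np.array([-e[1],e[0]])
for n,dd in(('t',d),('s',s)):
    C=cloud(dd);g=dd['img'].astype(int)
    m=(dd['range_z']>0)&(g[...,2]>g[...,0]+60)&(C[...,2]>.07)&(C[...,2]<.17)&(abs(C[...,0]-.57)<.12)&(abs(C[...,1]-.16)<.08);q=C[m]
    S=q[:,:2]@e-.601;W=q[:,:2]@f-.0348;Z=q[:,2]-.085
    th=np.radians(20);X=S*np.cos(th)+Z*np.sin(th);N=-S*np.sin(th)+Z*np.cos(th)
    k=np.polyfit(X[N>.036],N[N>.036],1)
    print(n,len(q),'X',np.percentile(X,[1,50,99]),'W',np.percentile(W,[1,50,99]),'N',np.percentile(N,[1,50,99]),'top tilt vs ramp deg',np.degrees(k[0]))
    t=N>.036; A=np.polyfit(X[t],W[t],1);print('  top only X',np.percentile(X[t],[1,99]),'W',np.percentile(W[t],[1,99]),'yaw',cv2.minAreaRect(np.c_[X,W][t].astype(np.float32)*1000))
E
python3 pk.py p3; python3 go.py .57 .161 .094 102.4
```

```text
t 374 X [-0.0588 -0.0276  0.0696] W [-0.0241 -0.008   0.021 ] N [0.0271 0.0448 0.0493] top tilt vs ramp deg -2.14519216517768
  top only X [-0.0587  0.0691] W [-0.024   0.0211] yaw ((4.9893798828125, -1.031341552734375), (46.905338287353516, 131.2917022705078), 89.96419525146484)
s 782 X [-0.0617 -0.0206  0.0653] W [-0.0209  0.014   0.0241] N [0.0033 0.0427 0.049 ] top tilt vs ramp deg -1.9112615440992882
  top only X [-0.0615  0.0655] W [-0.0219  0.0234] yaw ((1.2544937133789062, 0.9473094940185547), (47.869049072265625, 130.19927978515625), 89.83189392089844)
clock 6.22 pos [0.5712 0.1614 0.0972] az 102.5 F [1.9 0.2 0.2] w 0.0458 q [ 0.16  0.4   1.66  0.    1.07 -1.63]
shift units [ 0.032 -0.004  0.081] turn 0.006
```

The pitch is within 2 degrees of the slope, the pack is laterally centred, and it sits about 8 mm above its seat. I'll press it down a little, then slide it to the lip.

Call:
play_rows(motion=[[0.02,0,0.04,0,40],[0.04,0,0.07,0,40],[0.09,0,0.09,0,40],[0.13,0,0.1,0,40]])

```text
clock: 6.72
position: [0.5659, 0.1598, 0.0932]
ee_rot: [-0.0, -0.108, 0.994, 0.0]
contact_force: [1.9, 0.8, 0.1]
width: 0.0452
gripper_force: 34.1
```

Call:
play_rows(motion=[[0.03,0,0.01,0,40],[0.05,0,0.02,0,40],[0.05,0,0.02,0,40]])

```text
clock: 7.1
position: [0.5643, 0.1594, 0.0925]
ee_rot: [0.0, -0.108, 0.994, 0.0]
contact_force: [0.1, -0.2, 1.2]
width: 0.0457
gripper_force: 34.1
```

```bash
python3 pk.py p4; python3 go.py .57 .161 .094 102.4
```

```text
t 368 X [-0.0686 -0.0374  0.0605] W [-0.0245 -0.0086  0.0204] N [0.0228 0.0419 0.0457] top tilt vs ramp deg -0.01149404074961678
  top only X [-0.0687  0.0597] W [-0.0244  0.0205] yaw ((-3.7011032104492188, -3.7360000610351562), (46.11418914794922, 132.22998046875), 86.94684600830078)
s 765 X [-0.0707 -0.028   0.0578] W [-0.0215  0.0137  0.0239] N [0.0016 0.041  0.0457] top tilt vs ramp deg -0.19361381948921655
  top only X [-0.0711  0.0579] W [-0.0219  0.0233] yaw ((-7.100639343261719, 0.0037555694580078125), (132.493408203125, 47.46037292480469), 0.11498620361089706)
clock 7.20 pos [0.5643 0.1594 0.0926] az 102.4 F [2.  0.2 0. ] w 0.0455 q [ 0.16  0.4   1.68  0.    1.06 -1.63]
shift units [-0.147  0.009 -0.036] turn 0.005
```

View pics/p4.png

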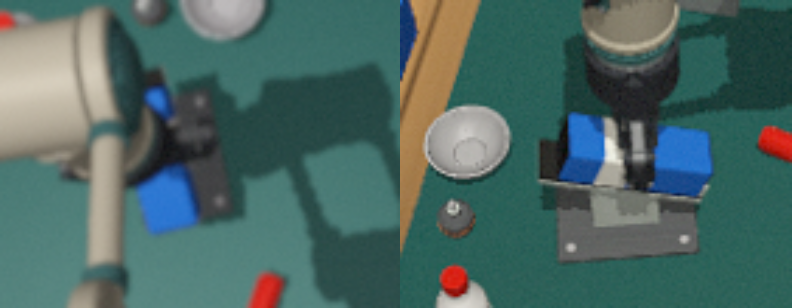

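The pack lies flat on the ramp at the lip end, with its centre at x of about −5 mm and its tilt at about 0. I'll nudge it a bit more to feel the lip.

Call:
play_rows(motion=[[0.03,0,0.01,0,40],[0.05,0,0.018,0,40],[0.05,0,0.018,0,40]])

```text
clock: 7.58
position: [0.5644, 0.1594, 0.0925]
ee_rot: [0.002, -0.108, 0.994, 0.0]
contact_force: [5.9, 1.5, 1.4]
width: 0.0455
gripper_force: 34.2
```

Call:
play_rows(motion=[[0.03,0,0.01,0,40],[0.05,0,0.018,0,40],[0.05,0,0.018,0,40]])

```text
clock: 7.95
position: [0.5644, 0.1594, 0.0927]
ee_rot: [0.004, -0.108, 0.994, 0.001]
contact_force: [8.5, 2.6, 4.0]
width: 0.0456
gripper_force: 34.4
```

It is seated: the force is rising with no motion. I'll relax the command, open, and rise.

Call:
play_rows(motion=[[-0.07,0,-0.025,0,40],[-0.07,0,-0.025,0,50],[-0.07,0,-0.025,0,70],[-0.07,0,-0.025,0,80],[-0.07,0,-0.025,0,80]])

```text
clock: 8.57
position: [0.5626, 0.1591, 0.0919]
ee_rot: [-0.0, -0.108, 0.994, -0.0]
contact_force: [0.3, -0.4, 0.2]
width: 0.0796
gripper_force: 0.0
```

Call:
play_rows(motion=[[0,0,-0.5,0,80],[0,0,-1.2,0,80],[0,0,-2.4,0,80],[0,0,-3.5,0,80],[0,0,-3.5,0,80]])

```text
clock: 9.2
position: [0.5652, 0.1595, 0.2363]
ee_rot: [0.004, -0.108, 0.994, 0.0]
contact_force: [0.3, 0.1, 0.0]
width: 0.0803
gripper_force: 0.0
```

```bash
python3 go.py .528 -.171 .23 -3.15
```

```text
clock 9.20 pos [0.5652 0.1595 0.2363] az 102.5 F [0.3 0.1 0. ] w 0.0803 q [ 0.16  0.29  1.48  0.    1.37 -1.63]
shift units [ 2.692 -7.868  0.139] turn 10.56
```

Next I'll traverse towards the handle at height and turn.

Call:
play_rows(motion=[[0.5,-1.4,0,1,80],[1,-2.8,0,2,80],[1.5,-4.2,0,3,80],[2,-5.6,0,4,80],[2.3,-6.5,0,5,80]])

```text
clock: 9.82
position: [0.5279, -0.1168, 0.2308]
ee_rot: [-0.001, 0.325, 0.946, -0.0]
contact_force: [-0.5, 0.3, 0.3]
width: 0.08
gripper_force: 0.0
```

```bash
python3 pk.py p5; python3 go.py .528 -.171 .23 -3.15
```

```text
t 618 X [-0.0682 -0.017   0.0616] W [-0.0247 -0.0032  0.0208] N [0.0245 0.0418 0.0458] top tilt vs ramp deg -0.013904843213775088
  top only X [-0.0681  0.061 ] W [-0.0244  0.0209] yaw ((-3.7061424255371094, -1.5401153564453125), (46.75864791870117, 131.4656524658203), 89.80229187011719)
s 951 X [-0.07   -0.0189  0.0578] W [-0.0224  0.0128  0.0241] N [0.0011 0.0411 0.0457] top tilt vs ramp deg -0.19224435276675647
  top only X [-0.071  0.058] W [-0.0231  0.023 ] yaw ((-6.897911071777344, -0.39357948303222656), (131.43626403808594, 48.91326904296875), 0.10857235640287399)
clock 9.93 pos [ 0.5282 -0.1181  0.2307] az 52.1 F [ 1.2  0.8 -0.3] w 0.0801 q [-0.35  0.23  1.58 -0.    1.34 -1.26]
shift units [-0.809 -1.045  0.019] turn 5.525
```

Call:
play_rows(motion=[[-0.2,-0.25,0,1,60],[-0.4,-0.5,0,2,60],[-0.6,-0.8,0,3,60],[-0.8,-1.05,0,4,60],[-0.8,-1.05,0,5,60]])

```text
clock: 10.55
position: [0.5287, -0.1669, 0.2309]
ee_rot: [-0.001, 0.694, 0.72, -0.0]
contact_force: [-0.4, 0.1, 0.5]
width: 0.0602
gripper_force: 0.0
```

Call:
play_rows(motion=[[0,0,0,0.52,60],[0,0,0,0.52,60],[0,0,0,0.52,60]])

```text
clock: 10.92
position: [0.5289, -0.1666, 0.2315]
ee_rot: [-0.001, 0.723, 0.691, -0.0]
contact_force: [0.4, 0.7, 0.7]
width: 0.0599
gripper_force: 0.0
```

```bash
python3 - <<'E'
from h import *
save('wrist','w2')
E
python3 go.py .5285 -.171 .14 -3.15
```

```text
clock 10.97 pos [ 0.5289 -0.1668  0.2317] az -2.6 F [-0.5 -0.7 -0.3] w 0.0597 q [-0.43  0.25  1.55  0.    1.35 -0.39]
shift units [-0.106 -0.004  2.291] turn 0.051
```

View pics/w2.png

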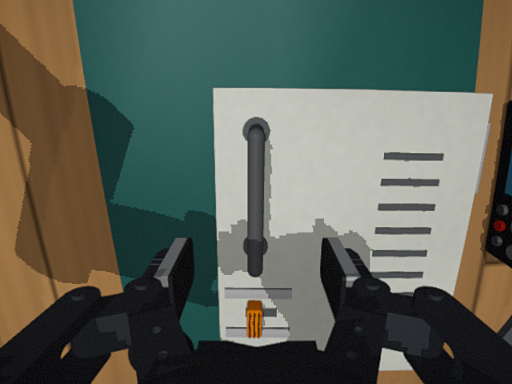

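The bar at column 256 is midway between the fingers (about 257), and the catch is at (254,320). I'll descend and pinch the bar.

Call:
play_rows(motion=[[-0.1,0,0.8,0.05,60],[-0.1,0,1.6,0.05,60],[-0.1,0,2.2,0.05,60],[-0.1,0,2.38,0.05,40],[-0.1,0,2.38,0.05,25]], newtons=40)

```text
clock: 11.6
position: [0.529, -0.1713, 0.1369]
ee_rot: [-0.0, 0.727, 0.687, 0.0]
contact_force: [0.1, -0.2, 0.2]
width: 0.0254
gripper_force: 0.0
```

Call:
play_rows(motion=[[0,0,0,0,8],[0,0,0,0,6],[0,0,0,0,6],[0,0,0,0,6]])

```text
clock: 12.1
position: [0.5274, -0.1714, 0.1378]
ee_rot: [-0.001, 0.727, 0.687, -0.001]
contact_force: [-5.3, -0.3, 2.8]
width: 0.0108
gripper_force: 39.1
```

```bash
python3 go.py .5285 -.171 .136 -3.15
```

```text
clock 12.10 pos [ 0.5274 -0.1714  0.1378] az -3.2 F [-5.3 -0.3  2.8] w 0.0108 q [-0.44  0.32  1.69 -0.    1.13 -0.38]
shift units [0.013 0.027 0.045] turn -0.007
```

Call:
play_rows(motion=[[0,-0.05,0,0,6],[0,-0.05,-0.03,0,6],[0,-0.05,-0.06,0,6],[0,-0.05,-0.06,0,6]])

```text
clock: 12.6
position: [0.5277, -0.1715, 0.1391]
ee_rot: [0.001, 0.727, 0.687, 0.0]
contact_force: [2.7, -1.1, -4.3]
width: 0.0105
gripper_force: 38.9
```

Call:
play_rows(motion=[[0,0,-0.03,0,6],[0,0,-0.06,0,6],[0,0,-0.06,0,6]])

```text
clock: 12.98
position: [0.5284, -0.1715, 0.1419]
ee_rot: [0.001, 0.727, 0.687, 0.001]
contact_force: [5.2, -0.4, -6.0]
width: 0.0109
gripper_force: 38.9
```

Call:
play_rows(motion=[[0,0,-0.03,0,6],[0,0,-0.06,0,6],[0,0,-0.06,0,6]])

```text
clock: 13.35
position: [0.529, -0.1715, 0.1444]
ee_rot: [0.002, 0.727, 0.687, 0.001]
contact_force: [7.4, -1.7, -6.6]
width: 0.0106
gripper_force: 38.9
```

Call:
play_rows(motion=[[0,0,-0.03,0,6],[0,0,-0.06,0,6],[0,0,-0.06,0,6]])

```text
clock: 13.72
position: [0.5297, -0.1716, 0.1468]
ee_rot: [0.002, 0.727, 0.687, 0.002]
contact_force: [8.0, -2.1, -8.6]
width: 0.0107
gripper_force: 38.8
```

Call:
play_rows(motion=[[0,0.04,0,0,6],[0,0.08,0,0,6],[0,0.08,0,0,6]])

```text
clock: 14.1
position: [0.5295, -0.1715, 0.1461]
ee_rot: [-0.001, 0.727, 0.687, -0.001]
contact_force: [1.7, -1.2, -6.2]
width: 0.0102
gripper_force: 39.1
```

```bash
cat > lid.py <<'E'
from cl import *
import sys
# lid frame hinge origin
y=np.radians(-3.15);ex=np.array([np.cos(y),np.sin(y)]);ey=np.array([-ex[1],ex[0]]);c=np.array([.603,-.2305]);h=c+.112*ex
for n in('top','side'):
    d=save(n,'lid'+n+sys.argv[1]);C=cloud(d).reshape(-1,3);g=d['img'].reshape(-1,3).astype(int);
    L=(C[:,:2]-h);X=L@ex;Y=L@ey;Z=C[:,2]-.11
    m=(C[:,2]>.1)&(g.min(1)>110)&(np.ptp(g,axis=1)<35)&(X<-.01)&(X>-.235)&(abs(Y)<.135)
    th=np.arctan2(Z,-X)[m];r=np.hypot(X,Z)[m]
    k=np.polyfit(X[m],Z[m],1); print(n,m.sum(),'median deg',np.degrees(np.median(th)),'fit deg',np.degrees(np.arctan(-k[0])))
    o=(g[:,0]>g[:,2]+80)&(C[:,2]>.11)&(X<-.15)&(X>-.23)&(abs(Y+.065)<.03);print(' thumb',X[o].mean(),Y[o].mean(),C[o,2].mean())
E
python3 lid.py a; python3 go.py .53 -.1716 .147 -3.15
```

```text
top 6198 median deg 62.131407318302514 fit deg 64.00980337030336
 thumb nan nan nan
side 4237 median deg 3.9950417916095455 fit deg 56.82676638130273
 thumb nan nan nan
clock 14.20 pos [ 0.5295 -0.1716  0.1462] az -3.2 F [ 1.9 -2.6 -6. ] w 0.0107 q [-0.44  0.31  1.68 -0.    1.15 -0.38]
shift units [-0.     0.013 -0.02 ] turn -0.01lid.py:11: RuntimeWarning: Mean of empty slice.
  o=(g[:,0]>g[:,2]+80)&(C[:,2]>.11)&(X<-.15)&(X>-.23)&(abs(Y+.065)<.03);print(' thumb',X[o].mean(),Y[o].mean(),C[o,2].mean())
  ret = ret.dtype.type(ret / rcount)
```

The arm's white casing contaminated the fit, so I'll restrict it and compare against the shut baseline.

```bash
python3 - <<'E'
from cl import *
y=np.radians(-3.15);ex=np.array([np.cos(y),np.sin(y)]);ey=np.array([-ex[1],ex[0]]);h=np.array([.603,-.2305])+.112*ex
for n in('top0','lidtopa','side0','lidsidea'):
    d=load(n);C=cloud(d).reshape(-1,3);g=d['img'].reshape(-1,3).astype(int)
    L=(C[:,:2]-h);X=L@ex;Y=L@ey;Z=C[:,2]-.11
    m=(abs(Z-.01)<.018)&(g.min(1)>100)&(np.ptp(g,axis=1)<35)&(X<-.01)&(X>-.222)&(abs(Y)<.135)
    k=np.polyfit(X[m],Z[m],1);print(n,m.sum(),'deg',np.degrees(-k[0]),'z near edge',np.median(Z[m&(X<-.205)]))
E
```

```text
top0 6728 deg 0.007041785977966775 z near edge 0.003329690151185699
lidtopa 2700 deg 2.4462043351766902 z near edge 0.012984727934977389
side0 3982 deg 0.023963394418599116 z near edge 0.001711144073732719
lidsidea 3099 deg 2.438091133889907 z near edge 0.010773607646422823
```

The lid is at 2.44°, well beyond the 0.01 rad play, so it is not caught and the catch stays untouched. Next I'll compute the opening arc.

```bash
python3 - <<'E'
import numpy as np
f=lambda t:np.array([-190*np.cos(t)+45*np.sin(t),190*np.sin(t)+45*np.cos(t)])
T=[2.44]+[15,30,45,60]
for a,b in zip(T,T[1:]):
    print(a,b,[[round(v,2) for v in (f(np.radians(a+(b-a)*i/5))-f(np.radians(a)))/40] for i in range(1,6)])
E
```

```text
2.44 15 [[np.float64(0.06), np.float64(0.2)], [np.float64(0.13), np.float64(0.41)], [np.float64(0.21), np.float64(0.6)], [np.float64(0.3), np.float64(0.8)], [np.float64(0.4), np.float64(0.99)]]
15 30 [[np.float64(0.13), np.float64(0.22)], [np.float64(0.27), np.float64(0.44)], [np.float64(0.42), np.float64(0.64)], [np.float64(0.58), np.float64(0.84)], [np.float64(0.75), np.float64(1.03)]]
30 45 [[np.float64(0.18), np.float64(0.18)], [np.float64(0.37), np.float64(0.35)], [np.float64(0.57), np.float64(0.51)], [np.float64(0.77), np.float64(0.67)], [np.float64(0.99), np.float64(0.8)]]
45 60 [[np.float64(0.22), np.float64(0.13)], [np.float64(0.45), np.float64(0.25)], [np.float64(0.68), np.float64(0.35)], [np.float64(0.92), np.float64(0.44)], [np.float64(1.16), np.float64(0.52)]]
```

Call:
play_rows(motion=[[0,0.06,-0.2,0,6],[0,0.13,-0.41,0,6],[0,0.21,-0.6,0,6],[0,0.3,-0.8,0,6],[0,0.4,-0.99,0,6]])

```text
clock: 14.82
position: [0.5453, -0.1724, 0.1865]
ee_rot: [-0.001, 0.727, 0.687, -0.001]
contact_force: [-3.0, -2.6, -2.5]
width: 0.0104
gripper_force: 39.1
```

Call:
play_rows(motion=[[0,0.13,-0.22,0,6],[0,0.27,-0.44,0,6],[0,0.42,-0.64,0,6],[0,0.58,-0.84,0,6],[0,0.75,-1.03,0,6]])

```text
clock: 15.45
position: [0.574, -0.174, 0.2281]
ee_rot: [-0.002, 0.727, 0.687, -0.002]
contact_force: [-7.0, -2.5, 0.9]
width: 0.0102
gripper_force: 39.1
```

```bash
cat > ang.py <<'E'
import numpy as np
from rig import manip
from scipy.optimize import least_squares
s=manip.get_state();p=s['position'];y=np.radians(-3.15);ex=np.array([np.cos(y),np.sin(y)]);ey=np.array([-ex[1],ex[0]])
f=lambda t:np.array([-.190*np.cos(t)+.045*np.sin(t),.190*np.sin(t)+.045*np.cos(t)])
O=np.array([np.array([.5295,-.1716])@ex,.1462])-f(np.radians(2.44))
q=np.array([p[:2]@ex,p[2]])-O
th=np.arctan2(q[1],-q[0])-np.arctan2(.045,.190)
print('deg',np.degrees(th),'r',np.hypot(*q),'want .1953','lat',p[:2]@ey-np.array([.5295,-.1716])@ey,'F along ex',np.dot(s['contact_force'][:2],ex),s['contact_force'],'w',s['width'],'t',s['clock'])
for t in(45,60):print(t,(f(np.radians(t))+O-np.array([p[:2]@ex,p[2]]))/.04)
E
python3 ang.py;python3 go.py .53 -.17 .2 -3.15
```

```text
deg 29.935965445231997 r 0.19691083089049688 want .1953 lat 8.88691900806371e-05 F along ex -6.847994083702984 [-6.99451395 -2.47409271  0.90165379] w 0.010219772165269592 t 15.45
45 [1.02172324 0.78059671]
60 [2.1842639  1.30246504]
clock 15.45 pos [ 0.574  -0.174   0.2281] az -3.2 F [-7.  -2.5  0.9] w 0.0102 q [-0.41  0.32  1.45 -0.    1.38 -0.35]
shift units [ 0.037 -1.099  0.708] turn -0.01
```

Call:
play_rows(motion=[[0,0.12,-0.18,0,6],[0,0.31,-0.35,0,6],[0,0.51,-0.51,0,6],[0,0.71,-0.66,0,6],[0,0.92,-0.79,0,6]])

```text
clock: 16.08
position: [0.6111, -0.176, 0.2608]
ee_rot: [-0.001, 0.727, 0.687, -0.001]
contact_force: [-7.9, -1.3, 3.6]
width: 0.01
gripper_force: 39.2
```

```bash
python3 ang.py
```

```text
deg 44.33404394807511 r 0.1984481212940339 want .1953 lat 0.00010884826412552173 F along ex -7.801171749921332 [-7.88638515 -1.33389622  3.58478611] w 0.010042072839354465 t 16.075
45 [ 0.09079963 -0.03734544]
60 [1.25334029 0.48452289]
```

Call:
play_rows(motion=[[0,0.22,-0.18,0,6],[0,0.45,-0.33,0,6],[0,0.7,-0.46,0,6],[0,0.95,-0.57,0,6],[0,1.2,-0.66,0,6]])

```text
clock: 16.7
position: [0.6615, -0.1787, 0.2858]
ee_rot: [0.0, 0.727, 0.687, 0.0]
contact_force: [-3.4, -1.8, -1.0]
width: 0.0101
gripper_force: 39.1
```

Call:
play_rows(motion=[[0,0,0,0,6],[0,0,0,0,6]])

```text
clock: 16.95
position: [0.6612, -0.1787, 0.2854]
ee_rot: [0.0, 0.727, 0.687, 0.001]
contact_force: [-1.6, -1.4, 0.9]
width: 0.0101
gripper_force: 39.6
```

```bash
python3 ang.py; python3 pk.py p6; python3 - <<'E'
from cl import *
y=np.radians(-3.15);ex=np.array([np.cos(y),np.sin(y)]);ey=np.array([-ex[1],ex[0]]);h=np.array([.603,-.2305])+.112*ex
for n in('top','side'):
    d=save(n,'end'+n);C=cloud(d).reshape(-1,3);g=d['img'].reshape(-1,3).astype(int)
    L=(C[:,:2]-h);X=L@ex;Y=L@ey;Z=C[:,2]-.11
    t=np.degrees(np.arctan2(Z,-X))
    m=(abs(Y)<.136)&(g.min(1)>60)&(np.ptp(g,axis=1)<40)&(np.hypot(X,Z)>.06)&(np.hypot(X,Z)<.226)&(t>40)&(t<80)
    print(n,m.sum(),np.histogram(t[m],bins=range(40,82,2)))
cv2.imwrite('pics/end.png',cv2.resize(np.hstack([load('endtop')['img'],load('endside')['img']])[:,:,::-1],(800,300),interpolation=cv2.INTER_AREA))
E
```

```text
deg 60.435747932080695 r 0.2002579690353308 want .1953 lat 0.00012639224508345648 F along ex -1.530329650630551 [-1.61135199 -1.43016347  0.89231573] w 0.01006206352674079 t 16.95
45 [-1.16317466 -0.65243977]
60 [-0.000634   -0.13057144]
t 614 X [-0.068  -0.0173  0.0616] W [-0.0246 -0.0031  0.021 ] N [0.0269 0.0418 0.0458] top tilt vs ramp deg -0.12343204071568802
  top only X [-0.0681  0.0615] W [-0.0243  0.0211] yaw ((-3.2635040283203125, -1.6407146453857422), (131.22833251953125, 46.554176330566406), 0.18341407179832458)
s 950 X [-0.0701 -0.0184  0.0582] W [-0.0223  0.013   0.0236] N [0.0026 0.0411 0.0456] top tilt vs ramp deg 0.02693756111293353
  top only X [-0.0706  0.0582] W [-0.0228  0.0234] yaw ((-6.760200500488281, -1.5315227508544922), (130.8253173828125, 51.103858947753906), 0.06825119256973267)
top 1939 (array([  0,   0,   0,   0,   0,   0,   0,   0, 206, 275, 986, 269,  54,
        28,  21,  18,  55,  27,   0,   0]), array([40, 42, 44, 46, 48, 50, 52, 54, 56, 58, 60, 62, 64, 66, 68, 70, 72,
       74, 76, 78, 80]))
side 1177 (array([  0,   0,   0,   0,   0,   0,   1,  16, 155, 174, 636,  29,  16,
        10,  19,  46,  45,  17,  13,   0]), array([40, 42, 44, 46, 48, 50, 52, 54, 56, 58, 60, 62, 64, 66, 68, 70, 72,
       74, 76, 78, 80]))
```

View pics/end.png

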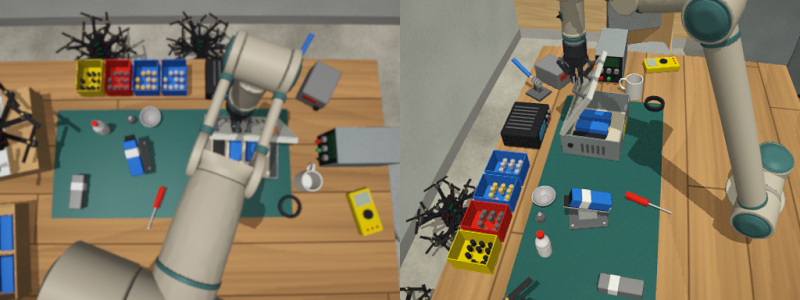

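The lid stands at about 60°, held by the gripper at (575,70) in the right view. The blue pack rests on the ramp at (588,200), and the other objects are undisturbed.

```bash
python3 -c "
from rig import manip
print(manip.sign_off())"
```

```text
the job is handed in; nothing more can be done
None
```

The job is handed in at 17 s on the robot's clock: the blue pack lies centred on the sloped rest against its lip, the tug showed the lid was not caught so I left the catch alone, and the arm is holding the lid up at about 60°.

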